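Index the carving turntable to the red line

ROBOT

A 7-joint arm with a two-finger parallel gripper is mounted at the origin on the work surface. World frame = base frame: x ahead of the robot, y to its left, z up, the work surface at z = 0. Lengths are in m, angles in rad, forces in N, time in s.
With the tool pointing down it reaches from about 0.425 to 0.925 m from the base axis. Payload 6.8 kg.
Tool frame: the origin (TCP) lies at the very end of the fingers, on their centre line; the grasp point (between the pads) lies 19 mm behind it; z points along the fingers, y is the line along which they close (so a half turn about z gives the same grasp; the last joint's range is limited). The gripper opens to 85 mm and grips with 20 to 120 N. Pads are 22 mm wide; open, the fingers measure 114 mm over their backs; the gripper's body (76 mm by 85 mm) begins 54 mm behind the grasp point. The pads swing forward as they close: fully open they stand 13 mm farther back than shut.
Start: joints at [1.094, 0.477, 0.022, 1.555, -0.011, 1.109, -0.083], TCP at [0.243, -0.63, 0.199] pointing down, gripper open.
Joint ranges: [-2.96, 2.96], [-0.34, 2.1], [-1.41, 1.46], [0.24, 2.44], [-1.37, 4.51], [0.17, 1.92], [-2.96, 2.96]. Speed limits (rad/s): [2.39, 2.39, 3.14, 3.14, 3.14, 3.14, 3.14].

INTERFACE

Orientations are given as a rotation vector (axis times angle).
In Python, from bench import get_obs, grab_frame, hand_in gives the robot as it stands.
- The arm moves only by the tool drive_tool, never from a script. Its argument "rows" is a list of rows, each an object with "offset": the shift along the tool's x, y, z as a fraction of full scale, a list of three; "rotation": the turn, a rotation vector about the tool's x, y, z as a fraction of full scale, a list of three; "claw": the opening, from 0 (shut) to 1 (fully open). In form: [{"offset": [tx, ty, tz], "rotation": [wx, wy, wz], "claw": claw}, ...]. A call has 1 to 20 rows; each row is the pose to reach, as a shift and turn from the pose commanded when the call began, along the tool's axes at that moment; what a row does not reach only later rows make up. Full scale, the value 1, is 0.15 m for a shift and 2 rad for a turn. A row lasts 1/12 s, in which the tool goes at most 41.7 mm and 7.16 degrees, less where a joint would pass 70% of its speed; a pose out of reach is approached as far as the arm can. A call with a number of a shift or a turn outside -1 to 1 is refused whole. A call with a gripper value outside its range is refused whole. The fingers move at their own pace and stop on an object; "force" is the grip in N (left out, the last holds). Time passes only in rows, so rows that repeat a pose let the fingers close. It gives the time, the measured TCP pose, the force, the opening and the grip force at its end, in the units of the state.
- get_obs(): the state, without advancing time (a new reading comes with each control period).
- grab_frame(name): name is "scene" or "top"; returns a dict with "frame" (480x640x3 uint8, red, green, blue), "z_map" (480x640 float32, m along the optical axis (not along the pixel's ray), 0 where there is no reading), "vfov" (degrees; the focal length in pixels is half the picture's height over the tangent of half this angle, whatever the lens; pixels are square), "cx", "cy" (the principal point, pixels), "D" ([k1, k2, p1, p2, k3] as OpenCV has them; the pictures are not rectified), "R" (3x3) and "t" (3): a world point X has camera coordinates R X + t. Camera axes: x right, y down, z forward; pixel columns grow to the right and rows downward; lengths in m; the calibration is good to about 2 mm. A picture is of the moment at which its call begins.
- hand_in(): hands the job in; it is judged then, once.
The state is a dict: "clock": time; "joints": joint angles; "qvel": joint speeds; "tau": joint torques, N m; "tcp_pos": TCP position; "orientation": TCP orientation; "contact_force": force on the tool from outside, world axes, zero at the start; "moment": the same for the moment, N m; "grip_width": finger opening in m; "gripper_force": force on a finger pad.
Only numpy, scipy, OpenCV 4.12 (cv2) and the standard library are available. Lean on these libraries where they do the work, as an engineer would, in place of code of your own. Each camera call takes 0.05 s, during which the arm holds its last target. There are 200 camera calls.

TASK

The half-carved rosette is clamped on the carver's turntable. Gently push the turntable round with your fingertips, for instance by its clamp hand nuts, either way, until the white index mark on the platter lines up with the red line of the scale ring, and leave it at rest there. Do not touch the carving, and leave the gouge, the mallet and the jar where they are.

Things in the scene. Friction and masses are not known exactly. Their poses are not given: they have to be found in the camera images.
- turntable: Fixed round base of the turntable, bolted to the bench (it cannot move): green cast base and aluminium scale ring, 300 mm across (three low lugs reach 173 mm from the axis, 10 mm high), ring top 38 mm above the bench. Origin: on the vertical turning axis, at bench height; z up, x towards the red line. The whole unit stands at any yaw.
- platter: Dark metal platter, 2 kg with its load, turning on the base about the vertical axis, endlessly either way: 252 mm across, top 45 mm above the bench. Origin on the axis, 33 mm above the bench; x towards the white index mark. Turns stiffly (drag 0.25 N m, about 2.5 N at a nut) and stays where left; no spring-back, no running on if moved slowly. Carries the rosette and four clamps 90 degrees apart.
- index_mark (a point): Outer end of the white index mark (radial bar 26 mm long, 8 mm wide, with a round dot at its inner end) on the platter's rim, 127 mm from the axis. Lined up when it lies at point target_line.
- target_line (a point): Inner end of the red line (radial bar, 22 mm long, 8 mm wide) on the scale ring, 127 mm from the axis, 39 mm above the bench. The other scale lines are black, every 5 degrees.
- nut_a (a point): Top centre of a clamp's black hand nut: upright round knob 26 mm in diameter, 79 to 105 mm above the bench, 98 mm from the axis, fixed to the platter, on a steel strap 20 mm wide that runs radially from 56 to 114 mm from the axis, 73 to 79 mm above the bench. This one stands 45 degrees counter-clockwise (from above) of the index mark.
- nut_b (a point): The same, 135 degrees counter-clockwise of the index mark.
- nut_c (a point): The same, 225 degrees counter-clockwise of the index mark.
- nut_d (a point): The same, 315 degrees counter-clockwise of the index mark.
- rosette (a point): Centre of the flat top of the round limewood carving, which is clamped on the platter, turns with it and is not to be touched: 140 mm across, 45 to 73 mm above the bench, petals and boss up to 80 mm. The point lies on the axis, 73 mm above the bench.
- gouge: Loose carving gouge with a wooden handle lying on the bench, 258 mm long, 27 mm high; origin at the handle's end by the blade, at bench height, blade to its +x.
- mallet: Loose wooden carver's mallet lying on the bench: head 75 x 125 x 70 mm, origin under the head's centre, handle 27 mm thick along its -x to 230 mm from the origin.
- jar: Loose open green glass jar, 72 mm across, 90 mm high; origin at the centre of its underside.

How it is judged:
At the end, for the whole second after the job is handed in: the outer end of the white index mark is within 5 mm (about 2 degrees) of the inner end of the red line, with the platter at rest; gouge, mallet and jar within 15 mm of where they started (horizontal distance between index_mark and target_line below 0.005 m and angular speed of platter below 0.02 rad/s and distance of each of gouge, mallet, jar from where it was at the start of the episode below 0.015 m); the robot touches nothing.
It fails at once if the carving is touched (contact force between any of platter_c0, platter_c1, platter_c2, platter_c3, platter_c4, platter_c5, platter_c6 and anything else above 0.5 N).
It fails at once if the turntable is pushed or gripped hard (over 25 N) instead of gently (contact force between the fingers and platter above 25 N).
It fails at once if the gouge is moved or lifted (over 15 mm) (distance of gouge from where it was at the start of the episode above 0.015 m).
It fails at once if the mallet is moved or lifted (over 15 mm) (distance of mallet from where it was at the start of the episode above 0.015 m).
It fails at once if the jar is moved or lifted (over 15 mm) (distance of jar from where it was at the start of the episode above 0.015 m).
It also fails if it takes over 64 s, if anything falls off the work surface, if the arm or the gripper's body presses on something with over 40 N, if the wrist force passes 120 N, or if a joint passes its speed limit or range.

## Working session

There is one attempt and no reset: what is moved stays moved. The work goes in short steps, Python scripts to look and compute and a tool call to move; the robot and the scene stay as the last step left them, time stands still between calls to the robot, and variables do not carry over. Pictures are saved under pics/ and viewed, at most 10 in all, crops included, and the job is handed in when it is done.

Besides the shell and the picture viewer there is one more tool, called after "Emit:" as a command line: name --argument value ..., lists and objects as JSON in quotes. drive_tool: Moves the arm, as the interface text tells. Its arguments: {"type":"object","properties":{"rows":{"type":"array","items":{"type":"object","properties":{"offset":{"type":"array","items":{"type":"number"}},"rotation":{"type":"array","items":{"type":"number"}},"claw":{"type":"number"}}}},"force":{"type":"number"}},"required":["rows"]}

```bash
mkdir -p pics; cat > h.py <<'E'
import numpy as np, cv2
from bench import get_obs, grab_frame, hand_in
def K(f):
    F=240/np.tan(np.radians(f['vfov'])/2); return np.array([[F,0,f['cx']],[0,F,f['cy']],[0,0,1.]])
def ray(f,px,z):
    p=cv2.undistortPoints(np.array(px,float).reshape(-1,1,2),K(f),np.array(f['D'],float)).reshape(-1,2)
    R=np.array(f['R']);t=np.array(f['t']); d=np.c_[p,np.ones(len(p))]@R; c=-R.T@t
    return c+d*((z-c[2])/d[:,2])[:,None]
def proj(f,X):
    return cv2.projectPoints(np.array(X,float).reshape(-1,3),cv2.Rodrigues(np.array(f['R'],float))[0],np.array(f['t'],float),K(f),np.array(f['D'],float))[0].reshape(-1,2)
E
python3 - <<'E'
from h import *
for n in('top','scene'):
    f=grab_frame(n); cv2.imwrite(f'pics/{n}0.png',f['frame'][:,:,::-1]); np.save(f'{n}0.npy',f,allow_pickle=True)
    print(n,f['vfov'],f['cx'],f['cy'],f['D'],-np.array(f['R']).T@np.array(f['t']))
o=get_obs();print(o)
E
```

```text
top 44.882043098783875 319.89237947797807 245.02681160647833 [-0.1199912  0.         0.         0.         0.       ] [ 0.47695109 -0.00841972  1.48318351]
scene 49.71336097372038 326.3815599085824 230.452621143271 [-0.04740897  0.          0.          0.          0.        ] [ 1.26471779 -0.35436491  1.1368729 ]
{'clock': 0.1, 'joints': array([ 1.09388698,  0.47769856,  0.02235595,  1.55637195, -0.01151345,
        1.10931068, -0.08310701]), 'qvel': array([ 1.16605030e-05, -3.08528226e-03,  6.59783758e-04, -9.19079170e-04,
       -1.03943654e-03, -1.12898938e-04, -7.20259063e-04]), 'tau': array([ 4.15770468e-03, -5.97767544e+01,  1.61355045e+00, -2.81957173e+01,
        1.28169681e-02,  5.08796147e-03, -6.49596110e-07]), 'tcp_pos': array([ 0.24310533, -0.62905809,  0.19852772]), 'orientation': array([-3.08675015e+00, -5.75744184e-01,  6.53665415e-04]), 'contact_force': array([-0.69131148, -0.78241666, -0.43103823]), 'moment': array([0.00638396, 0.01796034, 0.00390154]), 'gripper_force': 0.0, 'grip_width': 0.08551354290895691}
```

View pics/top0.png

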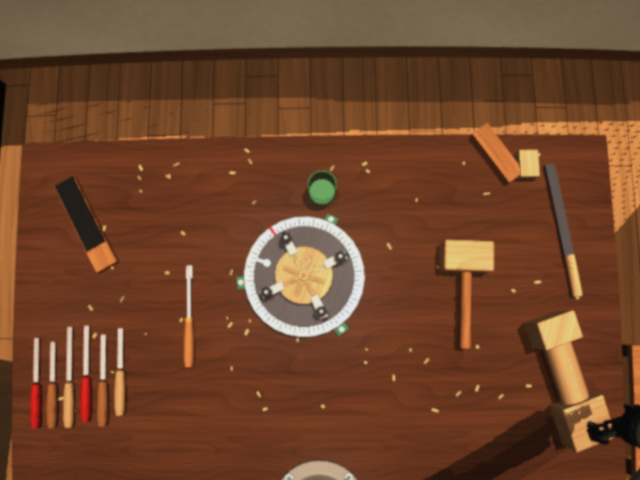

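View pics/scene0.png

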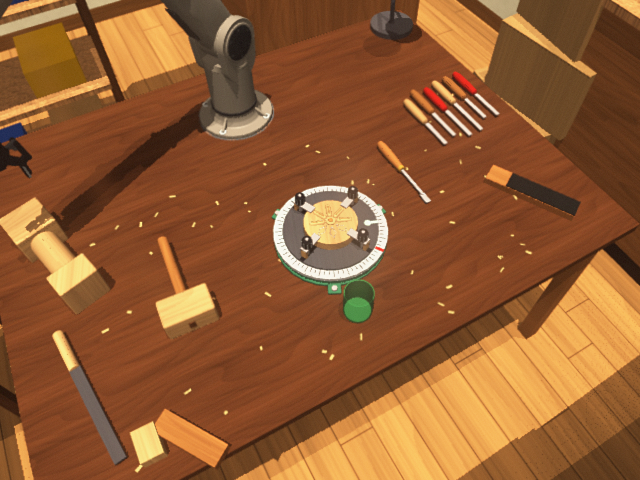

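The top view shows the turntable centred near (304,276), white mark near (263,263), red line near (271,231), nuts near (286,239), (340,257), (321,312) and (266,293), jar at (321,187). The scene view agrees.

```bash
cat >> h.py <<'E'
def ang(v): return np.degrees(np.arctan2(v[1],v[0]))
def polar(f,c,z,r0,r1,test,amb=None):
    """world points at height z of the pixels whose radius about c is in r0..r1 and which pass test(hsv)"""
    hsv=cv2.cvtColor(f['frame'],cv2.COLOR_RGB2HSV).astype(int)
    v,u=np.mgrid[0:480,0:640]; P=ray(f,np.c_[u.ravel(),v.ravel()],z)[:,:2]-c
    r=np.hypot(*P.T); m=(r>r0)&(r<r1)&test(hsv.reshape(-1,3)); return P[m]
def red(h): return ((h[:,0]<10)|(h[:,0]>170))&(h[:,1]>120)&(h[:,2]>90)
def white(h): return (h[:,1]<70)&(h[:,2]>150)
E
python3 - <<'E'
from h import *
f=np.load('top0.npy',allow_pickle=True).item(); s=np.load('scene0.npy',allow_pickle=True).item()
def centre(f,c,z=.038):
    for _ in range(4):
        P=polar(f,c,z,.128,.162,white); A=np.c_[2*P,np.ones(len(P))]
        # angularly balanced outer edge: max radius per 5 deg bin
        a=np.arctan2(P[:,1],P[:,0]);b=((a+np.pi)/np.radians(5)).astype(int)
        E=np.array([P[b==k][np.argmax(np.hypot(*P[b==k].T))] for k in np.unique(b)])
        x=np.linalg.lstsq(np.c_[2*E,np.ones(len(E))],(E**2).sum(1),rcond=None)[0]
        c=c+x[:2]
    return c,np.sqrt(x[2]+x[:2]@x[:2]),len(E)
for n,g,p in(('top',f,(304,276)),('scene',s,(331,231))):
    c=ray(g,[p],.038)[0,:2]; c,r,k=centre(g,c); print(n,'centre',c,r,k)
    R=polar(g,c,.039,.129,.148,red); print('red',len(R),R.mean(0),np.hypot(*R.mean(0)),ang(R.mean(0)))
    W=polar(g,c,.045,.098,.124,white); print('white',len(W),W.mean(0),np.hypot(*W.mean(0)),ang(W.mean(0)), np.std(np.degrees(np.arctan2(W[:,1],W[:,0]))))
px=dict(n1=(286,239),n2=(340,257),n3=(321,312),n4=(266,293))
for k,p in px.items():
    q=ray(f,[p],.105)[0,:2]-centre(f,ray(f,[(304,276)],.038)[0,:2])[0]; print(k,q,np.hypot(*q),ang(q))
print('jar',ray(f,[(322,185)],.09))
E
```

```text
top centre [0.57547172 0.0287264 ] 0.15125205838303915 72
red 13 [0.11450066 0.07906296] 0.13914507718972527 34.625162807386126
white 151 [0.04189337 0.0273655 ] 0.05003923609996942 33.15329082404448 73.47218513687923
scene centre [0.57328449 0.02826485] 0.15049805927244594 72
red 19 [0.11353116 0.07921811] 0.13843710448862617 34.90599975079135
white 130 [-0.01436675  0.06340143] 0.06500880203532254 102.76759538551848 107.53473917607943
n1 [0.08341059 0.0399449 ] 0.09248200868478436 25.589520907323745
n2 [ 0.03820858 -0.08840763] 0.0963109747411532 -66.62665381711244
n3 [-0.09154261 -0.04112742] 0.10035693579043158 -155.80700761460642
n4 [-0.04489459  0.08849174] 0.0992285853312664 116.90008661183826
jar [[ 0.79289787 -0.01963557  0.09      ]]
```

```bash
cat >> h.py <<'E'
from scipy.spatial.transform import Rotation as Ro
C=np.array([.5745,.0285])
def mark(f,c=C,lo=50,hi=90):
    W=polar(f,c,.045,.098,.124,white); a=np.degrees(np.arctan2(W[:,1],W[:,0])); k=(a>lo)&(a<hi)
    return k.sum(), np.degrees(np.arctan2(*W[k].mean(0)[::-1])) , np.hypot(*W[k].mean(0)), a[k].std()
def nut(th,z=.2,r=.098):
    return np.r_[C+r*np.array([np.cos(np.radians(th)),np.sin(np.radians(th))]),z]
def togo(p,yaw):
    """offset (full-scale units) and rotation in tool axes to TCP p, tool down, tool x at yaw deg"""
    o=get_obs(); R=Ro.from_rotvec(o['orientation']); c,s=np.cos(np.radians(yaw)),np.sin(np.radians(yaw))
    T=Ro.from_matrix(np.array([[c,s,0],[s,-c,0],[0,0,-1]]))
    print('offset',np.round(R.inv().apply(p-o['tcp_pos'])/.15,3),'rot',np.round((R.inv()*T).as_rotvec()/2,4),'t',o['clock'])
E
python3 - <<'E'
from h import *
f=np.load('top0.npy',allow_pickle=True).item(); s=np.load('scene0.npy',allow_pickle=True).item()
print(mark(f,np.array([.5755,.0287])),mark(s,np.array([.5733,.0283])))
th=70.5+135; print(nut(th)); togo(nut(th),th-180)
E
```

```text
(np.int64(67), np.float64(68.79859159099863), np.float64(0.11072984685033682), np.float64(4.642366452139687)) (np.int64(46), np.float64(71.18875959080427), np.float64(0.10938814539536604), np.float64(2.6807599962015405))
[ 0.48604664 -0.01369009  0.2       ]
offset [ 2.99  -3.243 -0.005] rot [-0.0008  0.     -0.0381] t 0.1
```

Emit:
drive_tool --rows '[{"offset":[0.15,-0.16,0],"rotation":[0,0,0],"claw":0.6},{"offset":[0.3,-0.32,0],"rotation":[0,0,0],"claw":0.6},{"offset":[0.45,-0.49,0],"rotation":[0,0,0],"claw":0.6},{"offset":[0.6,-0.65,0],"rotation":[0,0,0],"claw":0.6},{"offset":[0.75,-0.81,0],"rotation":[0,0,0],"claw":0.6},{"offset":[0.75,-0.81,0],"rotation":[0,0,0],"claw":0.6}]'

```text
clock: 0.6
tcp_pos: [0.3082, -0.469, 0.199]
orientation: [-3.082, -0.588, -0.003]
contact_force: [0.0, 0.2, 0.2]
grip_width: 0.0509
gripper_force: 0.0
```

Emit:
drive_tool --rows '[{"offset":[0.15,-0.16,0],"rotation":[0,0,0],"claw":0.6},{"offset":[0.3,-0.32,0],"rotation":[0,0,0],"claw":0.6},{"offset":[0.45,-0.49,0],"rotation":[0,0,0],"claw":0.6},{"offset":[0.6,-0.65,0],"rotation":[0,0,0],"claw":0.6},{"offset":[0.75,-0.81,0],"rotation":[0,0,0],"claw":0.6},{"offset":[0.75,-0.81,0],"rotation":[0,0,0],"claw":0.6}]'

```text
clock: 1.1
tcp_pos: [0.3684, -0.3155, 0.1993]
orientation: [-3.083, -0.589, -0.002]
contact_force: [0.2, 0.8, -0.2]
grip_width: 0.0515
gripper_force: 0.0
```

Emit:
drive_tool --rows '[{"offset":[0.15,-0.16,0],"rotation":[0,0,0],"claw":0.6},{"offset":[0.3,-0.32,0],"rotation":[0,0,0],"claw":0.6},{"offset":[0.45,-0.49,0],"rotation":[0,0,0],"claw":0.6},{"offset":[0.6,-0.65,0],"rotation":[0,0,0],"claw":0.6},{"offset":[0.75,-0.81,0],"rotation":[0,0,0],"claw":0.6},{"offset":[0.75,-0.81,0],"rotation":[0,0,0],"claw":0.6}]'

```text
clock: 1.6
tcp_pos: [0.4292, -0.1618, 0.1996]
orientation: [-3.084, -0.589, -0.003]
contact_force: [-0.1, 0.2, -0.3]
grip_width: 0.0514
gripper_force: 0.0
```

Emit:
drive_tool --rows '[{"offset":[0.15,-0.16,0],"rotation":[0,0,-0.02],"claw":0.6},{"offset":[0.3,-0.32,0],"rotation":[0,0,-0.038],"claw":0.6},{"offset":[0.45,-0.49,0],"rotation":[0,0,-0.038],"claw":0.6},{"offset":[0.6,-0.65,0],"rotation":[0,0,-0.038],"claw":0.6},{"offset":[0.74,-0.81,0],"rotation":[0,0,-0.038],"claw":0.6},{"offset":[0.74,-0.81,0],"rotation":[0,0,-0.038],"claw":0.6},{"offset":[0.74,-0.81,0],"rotation":[0,0,-0.038],"claw":0.6}]'

```text
clock: 2.18
tcp_pos: [0.4868, -0.0131, 0.1992]
orientation: [-3.062, -0.699, 0.0]
contact_force: [0.1, -1.0, 0.6]
grip_width: 0.051
gripper_force: 0.0
```

```bash
python3 - <<'E'
from h import *
o=get_obs();print(o['tcp_pos'],o['grip_width'],o['contact_force'],o['joints'])
th=205; togo(nut(th,.088),th-180)
for n in('top','scene'):
    f=grab_frame(n); print(n,mark(f),proj(f,o['tcp_pos']), proj(f,nut(th,.105)))
    if n=='scene':
        u,v=proj(f,nut(th,.105))[0].astype(int); cv2.imwrite('pics/s1.png',cv2.resize(f['frame'][v-75:v+75,u-100:u+100,::-1],None,fx=4,fy=4))
E
```

```text
[ 0.4868479  -0.013105    0.19920406] 0.051029455855997455 [ 0.08248612 -1.01634868  0.60963251] [ 0.2554025   0.1948138  -0.40092411  1.97087887  0.089499    0.99310238
 -1.30969496]
offset [-0.006 -0.004  0.741] rot [-0.0004  0.      0.0062] t 2.1833
top (np.int64(60), np.float64(69.70202466835323), np.float64(0.10981518299628223), np.float64(2.4218900081726993)) [[321.42019257 310.44392168]] [[321.20705867 311.2515731 ]]
scene (np.int64(54), np.float64(70.38145484241139), np.float64(0.11074451449144689), np.float64(4.8796557295777205)) [[297.71705905 171.96627497]] [[299.48136209 196.2924609 ]]
```

View pics/s1.png

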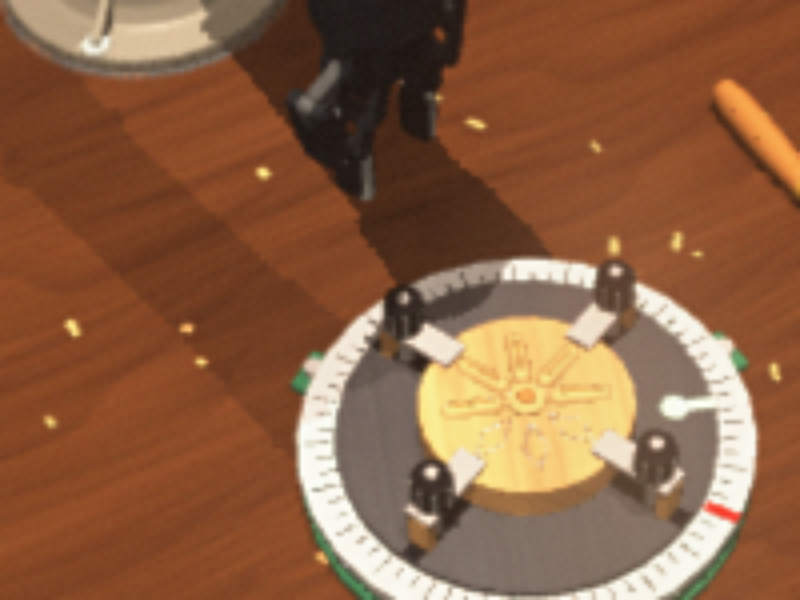

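The crop shows nut b at (403,295), where predicted, and the two fingertips at about (365,198) and (425,138), somewhat above the projected TCP. I'll check the tip height by depth.

```bash
python3 - <<'E'
from h import *
for n in('scene','top'):
    f=grab_frame(n); v,u=np.mgrid[0:480,0:640]; d=f['z_map'].ravel()
    p=cv2.undistortPoints(np.c_[u.ravel(),v.ravel()].astype(float).reshape(-1,1,2),K(f),np.array(f['D'],float)).reshape(-1,2)
    X=(np.c_[p,np.ones(len(p))]*d[:,None]-np.array(f['t']))@np.array(f['R'])
    t=get_obs()['tcp_pos']; m=(np.hypot(*(X[:,:2]-t[:2]).T)<.075)&(X[:,2]>.13)&(X[:,2]<.26)&(d>0)
    Y=X[m]; Y=Y[np.argsort(Y[:,2])]; print(n,len(Y)); print(np.round(Y[:14],3))
    if n=='top':
        for k in range(4):
            q=nut(25+90*k); m=(np.hypot(*(X[:,:2]-q[:2]).T)<.03)&(X[:,2]>.095)&(X[:,2]<.12); print(k,m.sum(),X[m].mean(0)-np.r_[C,0], ang(X[m].mean(0)[:2]-C))
E
```

```text
scene 113
[[ 0.473  0.01   0.234]
 [ 0.505 -0.038  0.237]
 [ 0.504 -0.035  0.238]
 [ 0.501 -0.041  0.239]
 [ 0.483  0.011  0.239]
 [ 0.468  0.005  0.239]
 [ 0.474  0.01   0.239]
 [ 0.482  0.014  0.239]
 [ 0.474  0.007  0.239]
 [ 0.473  0.005  0.24 ]
 [ 0.468  0.002  0.24 ]
 [ 0.473  0.01   0.241]
 [ 0.48   0.009  0.241]
 [ 0.471  0.006  0.241]]
top 0
[]
0 98 [0.08751274 0.04267369 0.10399339] 25.99517348203404
1 91 [-0.03939167  0.0896687   0.10405389] 113.71599731114448
2 0 [nan nan nan] nan
3 93 [ 0.04033264 -0.08705059  0.10424055] -65.14057125266024<stdin>:10: RuntimeWarning: Mean of empty slice.
  ret = um.true_divide(
```

```bash
python3 - <<'E'
from h import *
f=grab_frame('scene')
for z in(.2,.21,.22,.23): print(z,proj(f,[[.473,.016,z],[.501,-.042,z]]).round(1).tolist())
g=f['z_map']; print(np.round(g[160:176,284:296:2],2))
E
```

```text
0.2 [[305.7, 163.7], [289.6, 180.0]]
0.21 [[305.6, 160.9], [289.4, 177.2]]
0.22 [[305.4, 158.1], [289.1, 174.4]]
0.23 [[305.2, 155.2], [288.8, 171.6]]
[[1.15 1.17 1.17 1.18 1.55 1.55]
 [1.15 1.17 1.17 1.18 1.55 1.55]
 [1.15 1.18 1.19 1.19 1.55 1.54]
 [1.16 1.18 1.18 1.18 1.54 1.54]
 [1.19 1.18 1.19 1.19 1.54 1.54]
 [1.19 1.18 1.19 1.19 1.54 1.54]
 [1.2  1.19 1.19 1.19 1.53 1.53]
 [1.2  1.19 1.19 1.2  1.53 1.53]
 [0.   1.2  1.2  1.19 1.2  1.53]
 [1.53 1.2  1.2  1.2  1.53 1.53]
 [1.53 1.52 1.21 1.2  1.53 1.52]
 [1.52 1.52 1.52 1.52 1.52 1.52]
 [1.52 1.52 1.52 1.52 1.52 1.51]
 [1.52 1.52 1.52 1.52 1.52 1.51]
 [1.52 1.51 1.51 1.52 1.52 1.51]
 [1.51 1.51 1.51 1.52 1.51 1.51]]
```

Emit:
drive_tool --rows '[{"offset":[0,0,0.15],"rotation":[0,0,0],"claw":0.6},{"offset":[0,0,0.3],"rotation":[0,0,0],"claw":0.6},{"offset":[-0.005,0,0.45],"rotation":[0,0,0.006],"claw":0.6},{"offset":[-0.005,0,0.55],"rotation":[0,0,0.006],"claw":0.6},{"offset":[-0.005,0,0.62],"rotation":[0,0,0.006],"claw":0.6},{"offset":[-0.005,0,0.68],"rotation":[0,0,0.006],"claw":0.6},{"offset":[-0.005,0,0.72],"rotation":[0,0,0.006],"claw":0.6},{"offset":[-0.005,0,0.72],"rotation":[0,0,0.006],"claw":0.6}]'

```text
clock: 3.1
tcp_pos: [0.4854, -0.0153, 0.0907]
orientation: [-3.068, -0.674, 0.002]
contact_force: [-0.2, -0.1, 0.4]
grip_width: 0.0513
gripper_force: 0.0
```

```bash
python3 - <<'E'
from h import *
f=grab_frame('scene'); o=get_obs(); print(o['tcp_pos'],o['contact_force'],mark(f))
u,v=proj(f,nut(205,.105))[0].astype(int); print(u,v); cv2.imwrite('pics/s2.png',cv2.resize(f['frame'][v-50:v+50,u-66:u+66,::-1],None,fx=6,fy=6))
E
```

```text
[ 0.48583895 -0.01510738  0.09138699] [-0.45479145 -0.01357195 -0.38023569] (np.int64(54), np.float64(70.4801177006182), np.float64(0.11108541451732606), np.float64(5.000570713199376))
299 196
```

View pics/s2.png

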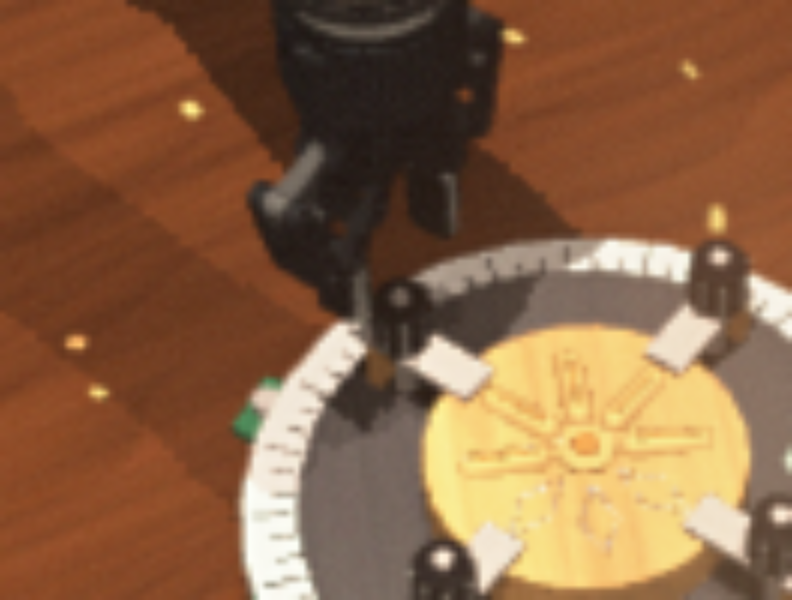

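The tips, at about (355,325) and (450,235), straddle nut b (400,300) but sit about 25 mm above the TCP reading. Lowering beside the strap is safe whichever height is right.

Emit:
drive_tool --rows '[{"offset":[0,0,0.04],"rotation":[0,0,0],"claw":0.6},{"offset":[0,0,0.08],"rotation":[0,0,0],"claw":0.6},{"offset":[0,0,0.12],"rotation":[0,0,0],"claw":0.6},{"offset":[0,0,0.16],"rotation":[0,0,0],"claw":0.6},{"offset":[0,0,0.16],"rotation":[0,0,0],"claw":0.6}]'

```text
clock: 3.57
tcp_pos: [0.4849, -0.015, 0.0662]
orientation: [-3.068, -0.675, 0.003]
contact_force: [0.1, 0.6, -0.1]
grip_width: 0.0511
gripper_force: 0.0
```

```bash
python3 - <<'E'
from h import *
f=grab_frame('scene'); o=get_obs(); print(o['tcp_pos'],o['contact_force'],mark(f))
u,v=proj(f,nut(205,.105))[0].astype(int); print(u,v); cv2.imwrite('pics/s3.png',cv2.resize(f['frame'][v-50:v+50,u-66:u+66,::-1],None,fx=6,fy=6))
E
```

```text
[ 0.48518903 -0.01495266  0.06666781] [ 0.45012996 -0.67128277 -0.02994997] (np.int64(52), np.float64(70.29416176387775), np.float64(0.11071448189979642), np.float64(4.874038008100304))
299 196
```

View pics/s3.png

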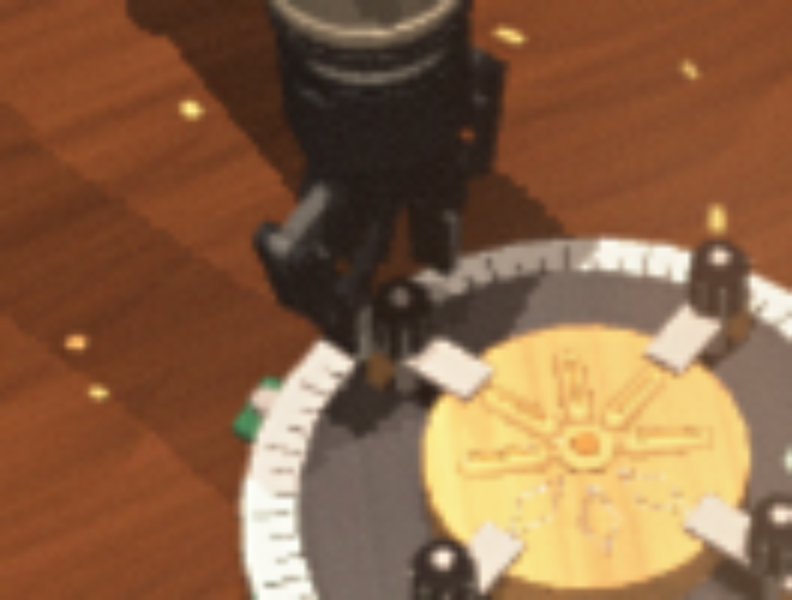

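Tips now at about (365,355) and (455,272), on either side of nut b's knob (400,300), below its top. I'll start the slow clockwise arc.

Emit:
drive_tool --rows '[{"offset":[0,-0.011,0],"rotation":[0,0,0.009],"claw":0.6},{"offset":[0,-0.023,0],"rotation":[0,0,0.017],"claw":0.6},{"offset":[0.001,-0.034,0],"rotation":[0,0,0.026],"claw":0.6},{"offset":[0.002,-0.046,0],"rotation":[0,0,0.035],"claw":0.6},{"offset":[0.002,-0.057,0],"rotation":[0,0,0.044],"claw":0.6},{"offset":[0.004,-0.068,0],"rotation":[0,0,0.052],"claw":0.6},{"offset":[0.005,-0.08,0],"rotation":[0,0,0.061],"claw":0.6},{"offset":[0.006,-0.091,0],"rotation":[0,0,0.07],"claw":0.6},{"offset":[0.008,-0.102,0],"rotation":[0,0,0.079],"claw":0.6},{"offset":[0.01,-0.113,0],"rotation":[0,0,0.087],"claw":0.6},{"offset":[0.012,-0.125,0],"rotation":[0,0,0.096],"claw":0.6},{"offset":[0.014,-0.136,0],"rotation":[0,0,0.105],"claw":0.6},{"offset":[0.017,-0.147,0],"rotation":[0,0,0.113],"claw":0.6},{"offset":[0.019,-0.158,0],"rotation":[0,0,0.122],"claw":0.6},{"offset":[0.022,-0.169,0],"rotation":[0,0,0.131],"claw":0.6},{"offset":[0.025,-0.18,0],"rotation":[0,0,0.14],"claw":0.6},{"offset":[0.025,-0.18,0],"rotation":[0,0,0.14],"claw":0.6}]'

```text
clock: 5.03
tcp_pos: [0.4775, 0.0116, 0.0673]
orientation: [-3.132, -0.238, 0.001]
contact_force: [-1.1, -2.0, 0.7]
grip_width: 0.051
gripper_force: 0.8
```

```bash
cat > m.py <<'E'
from h import *
o=get_obs(); d=o['tcp_pos'][:2]-C; print(o['tcp_pos'],o['contact_force'],'tcp polar',np.hypot(*d),ang(d)%360,'yaw',ang(Ro.from_rotvec(o['orientation']).as_matrix()[:,0]))
for n,c in(('top',np.array([.5755,.0287])),('scene',np.array([.5733,.0283]))):
    f=grab_frame(n); print(n,mark(f,c,25,90), 'red',ang(polar(f,c,.039,.129,.148,red).mean(0)))
    cv2.imwrite(f'pics/{n}_m.png',f['frame'][:,:,::-1])
E
python3 m.py
```

```text
[0.47746061 0.011604   0.06732423] [-1.05637148 -2.02303491  0.66583328] tcp polar 0.09849932644196632 189.87703294472865 yaw 8.701727977196981
top (np.int64(71), np.float64(61.2488042000799), np.float64(0.11033210817475751), np.float64(7.747551741524818)) red 34.64072444515834
scene (np.int64(57), np.float64(57.458505641369776), np.float64(0.10425147243027245), np.float64(13.870798957469328)) red 34.897741030699876
```

Emit:
drive_tool --rows '[{"offset":[0,-0.011,0],"rotation":[0,0,0.009],"claw":0.6},{"offset":[0,-0.023,0],"rotation":[0,0,0.017],"claw":0.6},{"offset":[0.001,-0.034,0],"rotation":[0,0,0.026],"claw":0.6},{"offset":[0.002,-0.046,0],"rotation":[0,0,0.035],"claw":0.6},{"offset":[0.002,-0.057,0],"rotation":[0,0,0.044],"claw":0.6},{"offset":[0.004,-0.068,0],"rotation":[0,0,0.052],"claw":0.6},{"offset":[0.005,-0.08,0],"rotation":[0,0,0.061],"claw":0.6},{"offset":[0.006,-0.091,0],"rotation":[0,0,0.07],"claw":0.6},{"offset":[0.008,-0.102,0],"rotation":[0,0,0.079],"claw":0.6},{"offset":[0.01,-0.113,0],"rotation":[0,0,0.087],"claw":0.6},{"offset":[0.012,-0.125,0],"rotation":[0,0,0.096],"claw":0.6},{"offset":[0.014,-0.136,0],"rotation":[0,0,0.105],"claw":0.6},{"offset":[0.017,-0.147,0],"rotation":[0,0,0.113],"claw":0.6},{"offset":[0.019,-0.158,0],"rotation":[0,0,0.122],"claw":0.6},{"offset":[0.022,-0.169,0],"rotation":[0,0,0.131],"claw":0.6},{"offset":[0.025,-0.18,0],"rotation":[0,0,0.14],"claw":0.6},{"offset":[0.029,-0.191,0],"rotation":[0,0,0.148],"claw":0.6},{"offset":[0.032,-0.202,0],"rotation":[0,0,0.157],"claw":0.6},{"offset":[0.036,-0.213,0],"rotation":[0,0,0.166],"claw":0.6},{"offset":[0.036,-0.213,0],"rotation":[0,0,0.166],"claw":0.6}]'

```text
clock: 6.8
tcp_pos: [0.4787, 0.0443, 0.0674]
orientation: [-3.128, 0.282, -0.001]
contact_force: [-2.9, -1.7, -0.2]
grip_width: 0.0511
gripper_force: 1.3
```

```bash
sed -i 's/25,90)/33,55)/' m.py; python3 m.py; python3 - <<'E'
import cv2
a=cv2.imread('pics/top_m.png')[205:345,225:385]; b=cv2.imread('pics/scene_m.png')[175:295,260:400]
cv2.imwrite('pics/c4.png',cv2.hconcat([cv2.resize(a,(400,350)),cv2.resize(b,(400,350))]))
E
```

```text
[0.47865624 0.04425795 0.06741854] [-2.8503777  -1.73056363 -0.1706686 ] tcp polar 0.0971305233649523 170.66336762327256 yaw -10.309039010693285
top (np.int64(65), np.float64(44.254494941634384), np.float64(0.11040941326938623), np.float64(3.24068132331263)) red 34.64072444515834
scene (np.int64(47), np.float64(44.61345063662183), np.float64(0.10999612804088912), np.float64(2.404368513719479)) red 34.897741030699876
```

View pics/c4.png

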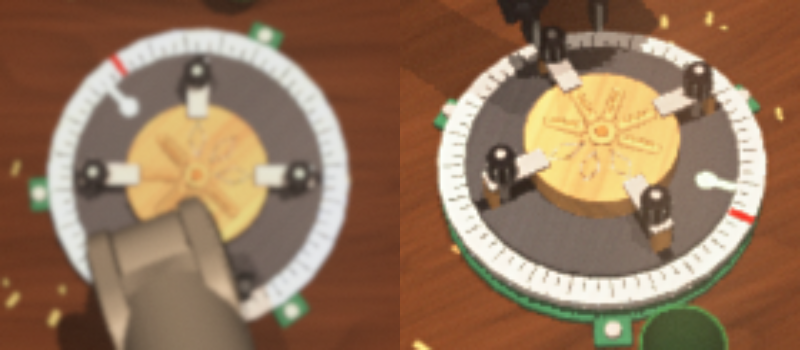

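Left (top view): white mark at (118,95) just ccw of the red line (119,64), fingers behind the arm. Right (scene): mark (720,183), red (742,215); about 9.5 degrees left.

Emit:
drive_tool --rows '[{"offset":[0,-0.011,0],"rotation":[0,0,0.009],"claw":0.6},{"offset":[0,-0.023,0],"rotation":[0,0,0.017],"claw":0.6},{"offset":[0.001,-0.034,0],"rotation":[0,0,0.026],"claw":0.6},{"offset":[0.002,-0.046,0],"rotation":[0,0,0.035],"claw":0.6},{"offset":[0.002,-0.057,0],"rotation":[0,0,0.044],"claw":0.6},{"offset":[0.004,-0.068,0],"rotation":[0,0,0.052],"claw":0.6},{"offset":[0.005,-0.08,0],"rotation":[0,0,0.061],"claw":0.6},{"offset":[0.005,-0.085,0],"rotation":[0,0,0.065],"claw":0.6},{"offset":[0.005,-0.085,0],"rotation":[0,0,0.065],"claw":0.6},{"offset":[0.005,-0.085,0],"rotation":[0,0,0.065],"claw":0.6}]'

```text
clock: 7.73
tcp_pos: [0.4816, 0.0565, 0.0675]
orientation: [-3.104, 0.483, -0.001]
contact_force: [-0.7, -0.9, 0.2]
grip_width: 0.0514
gripper_force: 0.4
```

```bash
sed -i 's/33,55)/24,50)/' m.py; python3 m.py
```

```text
[0.48162348 0.0564701  0.06750161] [-0.71129046 -0.94825914  0.23051301] tcp polar 0.09699677540226029 163.24013260848358 yaw -17.690233264760224
top (np.int64(70), np.float64(36.19445808731002), np.float64(0.11070418961691111), np.float64(3.4091015644999563)) red 34.64072444515834
scene (np.int64(48), np.float64(37.23889744091913), np.float64(0.10903984205423448), np.float64(2.6027712813255564)) red 34.897741030699876
```

Emit:
drive_tool --rows '[{"offset":[0,-0.006,0],"rotation":[0,0,0.004],"claw":0.6},{"offset":[0,-0.011,0],"rotation":[0,0,0.009],"claw":0.6},{"offset":[0,-0.017,0],"rotation":[0,0,0.013],"claw":0.6},{"offset":[0,-0.022,0],"rotation":[0,0,0.017],"claw":0.6},{"offset":[0,-0.022,0],"rotation":[0,0,0.017],"claw":0.6},{"offset":[0,-0.022,0],"rotation":[0,0,0.017],"claw":0.6}]'

```text
clock: 8.33
tcp_pos: [0.4825, 0.0592, 0.0674]
orientation: [-3.095, 0.536, -0.0]
contact_force: [-0.1, -2.4, 0.5]
grip_width: 0.0513
gripper_force: 0.9
```

```bash
python3 m.py; python3 - <<'E'
import cv2
a=cv2.imread('pics/top_m.png')[215:295,235:335]; b=cv2.imread('pics/scene_m.png')[195:275,310:410]
cv2.imwrite('pics/c5.png',cv2.hconcat([cv2.resize(a,(400,320)),cv2.resize(b,(400,320))]))
E
```

```text
[0.48250247 0.05918405 0.06744213] [-0.1393316  -2.39290737  0.52585258] tcp polar 0.09697967181270509 161.55484609672155 yaw -19.659583247259178
top (np.int64(69), np.float64(34.9352920637427), np.float64(0.1105909907128922), np.float64(3.373829111611188)) red 34.64072444515834
scene (np.int64(47), np.float64(35.32096005539855), np.float64(0.10889901122821094), np.float64(2.563859692908782)) red 34.897741030699876
```

View pics/c5.png

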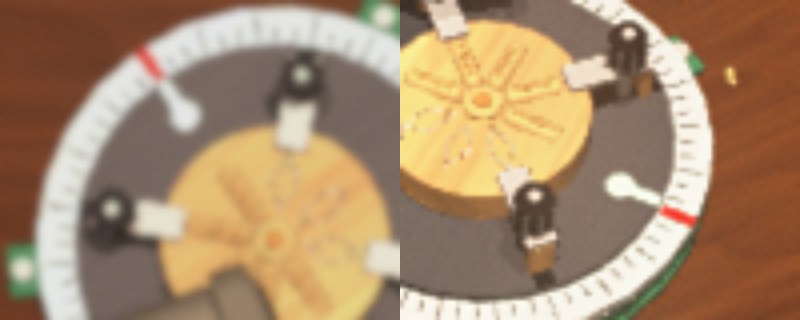

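Both views show the white mark (170,95 left; 645,195 right) in line with the red line (150,65; 678,215). Back off to the middle of the gap, then straight up.

Emit:
drive_tool --rows '[{"offset":[0,0.015,0],"rotation":[0,0,0],"claw":0.6},{"offset":[0,0.035,0],"rotation":[0,0,0],"claw":0.6},{"offset":[0,0.055,0],"rotation":[0,0,0],"claw":0.6},{"offset":[0,0.075,0],"rotation":[0,0,0],"claw":0.6},{"offset":[0,0.075,0],"rotation":[0,0,0],"claw":0.6},{"offset":[0,0.075,-0.06],"rotation":[0,0,0],"claw":0.6},{"offset":[0,0.075,-0.15],"rotation":[0,0,0],"claw":0.6},{"offset":[0,0.075,-0.3],"rotation":[0,0,0],"claw":0.6},{"offset":[0,0.075,-0.45],"rotation":[0,0,0],"claw":0.6},{"offset":[0,0.075,-0.6],"rotation":[0,0,0],"claw":0.6},{"offset":[0,0.075,-0.75],"rotation":[0,0,0],"claw":0.6},{"offset":[0,0.075,-0.75],"rotation":[0,0,0],"claw":0.6},{"offset":[0,0.075,-0.75],"rotation":[0,0,0],"claw":0.6}]'

```text
clock: 9.52
tcp_pos: [0.4797, 0.0489, 0.1817]
orientation: [-3.094, 0.536, -0.005]
contact_force: [-0.2, 0.3, -0.4]
grip_width: 0.0514
gripper_force: 0.0
```

```bash
python3 m.py
```

```text
[0.47967547 0.04888134 0.18171609] [-0.20815279  0.29527791 -0.37887998] tcp polar 0.09699015354445246 167.86954899660628 yaw -19.660253450402838
top (np.int64(67), np.float64(34.944216489381176), np.float64(0.11024379435005649), np.float64(3.311656877191163)) red 34.64072444515834
scene (np.int64(47), np.float64(35.512459847093645), np.float64(0.10874364128234162), np.float64(2.696631839973149)) red 34.897741030699876
```

Still aligned within 0.6 degrees, arm clear.

```bash
python3 -c "from bench import hand_in; print(hand_in())"
```

```text
the job is handed in; nothing more can be done
None
```

I pushed the turntable about 35° clockwise by one clamp nut. The white mark measured within about 0.6° of the red line (2° is allowed), the arm was clear, and I handed the job in at about 10 s; no verdict came back.

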